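Fit the capacitor bank of an open inverter

ROBOT

A 7-joint arm with a two-finger parallel gripper is mounted at the origin on the work surface. World frame = base frame: x ahead of the robot, y to its left, z up, the work surface at z = 0. Lengths are in m, angles in rad, forces in N, time in s.
With the tool pointing down it reaches from about 0.425 to 0.925 m from the base axis. Payload 6.8 kg.
Tool frame: the origin (TCP) lies at the very end of the fingers, on their centre line; the grasp point (between the pads) lies 19 mm behind it (r.grip_depth is the distance from the TCP to the grasp point, in m); z points along the fingers, y is the direction in which the jaws open and shut (so a half turn about z gives the same grasp; the last joint's range is limited). The gripper opens to 85 mm and grips with 20 to 120 N. Pads are 22 mm wide; open, the fingers measure 114 mm over their backs; the gripper's body (76 mm by 85 mm) begins 54 mm behind the grasp point. The pads swing forward as they close: fully open they stand 13 mm farther back than shut.
Start: joints at [-1.354, 0.477, 0.022, 1.555, -0.011, 1.109, -0.083], TCP at [0.215, 0.64, 0.231] pointing down, gripper open.
Joint ranges: [-2.96, 2.96], [-0.34, 2.1], [-1.41, 1.46], [0.24, 2.44], [-1.37, 4.51], [0.17, 1.92], [-2.96, 2.96]. Speed limits (rad/s): [2.39, 2.39, 3.14, 3.14, 3.14, 3.14, 3.14].

INTERFACE

Orientations are given as a rotation vector (axis times angle).
In Python, from bench import r, grab_frame gives the robot as it stands. The module is installed in compiled form; this text tells all that it offers.
- The arm moves only by the tool play_rows, never from a script. Its argument "increments" is a list of rows, each a list of 7 numbers: the shift along the tool's x, y, z in mm, then the turn, a rotation vector about the tool's x, y, z in rad, then the closure in counts, from 0 (fully open) to 255 (shut). In form: [[tx, ty, tz, rx, ry, rz, claw], ...]. A call has 1 to 5 rows; each row shifts and turns the pose as measured when the row begins, along the tool's axes as they then stand; what a row does not reach is not made up. A row lasts 1/10 s, in which the tool goes at most 50 mm and 8.59 degrees, less where a joint would pass 70% of its speed; a pose out of reach is approached as far as the arm can. A call is refused whole if a number of a shift passes 50 or a number of a turn 0.15, either way. A call with a gripper value outside its range is refused whole. The fingers move at their own pace and stop on an object; "force" is the grip in N (left out, the last holds). Time passes only in rows, so rows that do not move let the fingers close. It gives the time, the measured TCP pose, the force and the opening at its end, in the units of the state.
- r.get_obs(): the state, without advancing time (a new reading comes with each control period).
- grab_frame(name): name is "scene" or "top"; returns a dict with "color" (400x640x3 uint8, blue, green, red), "depth" (400x640 float32, m along the optical axis (not along the pixel's ray), 0 where there is no reading), "K" (3x3 intrinsics, pixels), "k1" (the pictures are not rectified: a ray, as slopes to the right and down, at radius r is drawn at 1 + k1 r^2 times it, then the intrinsics apply), "T" (4x4, takes a point from camera to world coordinates). Camera axes: x right, y up, looking along -z (the intrinsics and any distortion apply to the point x, -y, -z); pixel columns grow to the right and rows downward; lengths in m; the calibration is good to about 2 mm. A picture is of the moment at which its call begins.
- r.hand_in(): hands the job in, once; it reports no verdict.
The state is a dict: "clock": time; "joints": joint angles; "qvel": joint speeds; "tau": joint torques, N m; "tcp_pos": TCP position; "orientation": TCP orientation; "contact_force": force on the tool from outside, world axes, zero at the start; "moment": the same for the moment, N m; "grip_width": finger opening in m.
Only numpy, scipy, OpenCV 4.12 (cv2) and the standard library are available. Lean on these libraries where they do the work, as an engineer would, in place of code of your own. Each camera call takes 0.05 s, during which the arm holds its last target.

TASK

Stand the four round capacitor cans from the parts mat upright in the clamp rings of the open inverter chassis, each in the ring of its own size: the largest can in the largest ring, the next in the next, down to the smallest in the smallest, each standing right down on the chassis floor. Do not tip a can over, and leave the two box-shaped capacitors where they stand.

Things in the scene. Friction and masses are not known exactly. Their poses are not given: they have to be found in the camera images.
- can_a_center (a point): The largest of four round capacitor cans: upright bare-aluminium cylinder 60 mm in diameter and 68 mm tall over all, black top disc with one small brass stud in its middle. It stands loose on the parts mat (a fixed flat grey-green mat 3 mm thick, about 250 x 300 mm). The point is its centre, half-way up; z is its upright axis. Any yaw of grasp will do.
- can_b_center (a point): The second largest of four round capacitor cans: upright bare-aluminium cylinder 48 mm in diameter and 64 mm tall over all, black top disc with one small brass stud in its middle. It stands loose on the parts mat (a fixed flat grey-green mat 3 mm thick, about 250 x 300 mm). The point is its centre, half-way up; z is its upright axis. Any yaw of grasp will do.
- can_c_center (a point): The third largest of four round capacitor cans: upright bare-aluminium cylinder 36 mm in diameter and 60 mm tall over all, black top disc with one small brass stud in its middle. It stands loose on the parts mat (a fixed flat grey-green mat 3 mm thick, about 250 x 300 mm). The point is its centre, half-way up; z is its upright axis. Any yaw of grasp will do.
- can_d_center (a point): The smallest of four round capacitor cans: upright bare-aluminium cylinder 24 mm in diameter and 56 mm tall over all, black top disc with one small brass stud in its middle. It stands loose on the parts mat (a fixed flat grey-green mat 3 mm thick, about 250 x 300 mm). The point is its centre, half-way up; z is its upright axis. Any yaw of grasp will do.
- clamp_a: The largest of four round clamp rings: black, open above, inner diameter 76 mm, wall 4 mm, 12 mm high, with a small screw ear outside. For the 60 mm can. Origin: centre of the ring on the chassis floor, where the can's underside comes to rest; z up. Fixed to the chassis, a bare grey metal tray floor with a blue lip 12 mm high; its floor is 4 mm above the bench and is the bottom of the ring. The rings' centres lie about 115 mm apart in a square.
- clamp_b: The second largest of four round clamp rings: black, open above, inner diameter 64 mm, wall 4 mm, 12 mm high, with a small screw ear outside. For the 48 mm can. Origin: centre of the ring on the chassis floor, where the can's underside comes to rest; z up. Fixed to the chassis, a bare grey metal tray floor with a blue lip 12 mm high; its floor is 4 mm above the bench and is the bottom of the ring. The rings' centres lie about 115 mm apart in a square.
- clamp_c: The third largest of four round clamp rings: black, open above, inner diameter 52 mm, wall 4 mm, 12 mm high, with a small screw ear outside. For the 36 mm can. Origin: centre of the ring on the chassis floor, where the can's underside comes to rest; z up. Fixed to the chassis, a bare grey metal tray floor with a blue lip 12 mm high; its floor is 4 mm above the bench and is the bottom of the ring. The rings' centres lie about 115 mm apart in a square.
- clamp_d: The smallest of four round clamp rings: black, open above, inner diameter 40 mm, wall 4 mm, 12 mm high, with a small screw ear outside. For the 24 mm can. Origin: centre of the ring on the chassis floor, where the can's underside comes to rest; z up. Fixed to the chassis, a bare grey metal tray floor with a blue lip 12 mm high; its floor is 4 mm above the bench and is the bottom of the ring. The rings' centres lie about 115 mm apart in a square.
- block_1_center (a point): One of two alike box-shaped film capacitors: grey plastic block 42 x 30 x 45 mm (its own x, y, z) with a small brass bar on top (4 mm more), loose among the cans on the mat. Not part of the job, stays where it is. The point is its centre, half-way up.
- block_2_center (a point): One of two alike box-shaped film capacitors: grey plastic block 42 x 30 x 45 mm (its own x, y, z) with a small brass bar on top (4 mm more), loose among the cans on the mat. Not part of the job, stays where it is. The point is its centre, half-way up. Cans and blocks stand in two rows of three, about 95 to 110 mm from centre to centre. A screwdriver, a hand meter and a switch box (up to 60 mm high) lie farther off, beyond mat and chassis as seen from the robot.

How it is judged:
At the end, for the whole second after the job is handed in: Each can stands upright (within 0.12 rad) in the ring of its own rank in size, its axis within 11 mm of the ring's centre and its underside on the chassis floor (within 5 mm), released and at rest; both box-shaped capacitors are within 20 mm of where they began (horizontal distance between can_a_center and clamp_a below 0.011 m and z of can_a_center in the frame of clamp_a below 0.039 m and angle between each of can_a_center, can_b_center, can_c_center, can_d_center's own z axis and vertical below 0.12 rad and linear speed of each of can_a, can_b, can_c, can_d below 0.02 m/s and contact force between the fingers and can_a below 0.1 N and horizontal distance between can_b_center and clamp_b below 0.011 m and z of can_b_center in the frame of clamp_b below 0.037 m and contact force between the fingers and can_b below 0.1 N and horizontal distance between can_c_center and clamp_c below 0.011 m and z of can_c_center in the frame of clamp_c below 0.035 m and contact force between the fingers and can_c below 0.1 N and horizontal distance between can_d_center and clamp_d below 0.011 m and z of can_d_center in the frame of clamp_d below 0.033 m and contact force between the fingers and can_d below 0.1 N and distance of each of block_1_center, block_2_center from where it was at the start of the episode below 0.02 m); the robot touches nothing.
It fails at once if a can is tipped over (angle between any of can_a_center, can_b_center, can_c_center, can_d_center's own z axis and vertical above 0.8 rad).
It fails at once if a box-shaped capacitor is pushed away or knocked over (distance of any of block_1_center, block_2_center from where it was at the start of the episode above 0.02 m or angle between any of block_1_center, block_2_center's own z axis and vertical above 0.5 rad).
It also fails if it takes over 106 s, if anything falls off the work surface, if the arm or the gripper's body presses on something with over 40 N, if the wrist force passes 120 N, or if a joint passes its speed limit or range.

## Working session

There is one attempt and no reset: what is moved stays moved. The work goes in short steps, Python scripts to look and compute and a tool call to move; the robot and the scene stay as the last step left them, time stands still between calls to the robot, and variables do not carry over. Pictures are saved under pics/ and viewed, and the job is handed in when it is done.

Besides the shell and the picture viewer there is one more tool, called after "Request:" by a JSON object that holds its "op" and its "data". play_rows: Moves the arm, as the interface text tells. Its arguments: {"type":"object","properties":{"increments":{"type":"array","items":{"type":"array","items":{"type":"number"}}},"force":{"type":"number"}},"required":["increments"]}

```bash
mkdir -p pics
python3 - <<'E'
from bench import r, grab_frame
import cv2,numpy as np
print(r.get_obs(), r.grip_depth)
for n in ("scene","top"):
    f=grab_frame(n); cv2.imwrite(f"pics/{n}0.png",f["color"]); np.savez(f"{n}0.npz",**f)
    print(n,f["K"],f["k1"],f["T"])
E
```

```text
{'clock': 0.0, 'joints': array([-1.35411591,  0.47780141,  0.02239425,  1.55645951, -0.01147082,
        1.10926881, -0.0830955 ]), 'qvel': array([ 2.66823653e-04, -4.28636286e-05, -1.61231745e-03, -2.85289911e-04,
       -7.40319350e-04,  8.35664735e-04,  6.56110723e-04]), 'tau': array([ 7.06055494e-05, -5.96455586e+01,  1.60799190e+00, -2.81196374e+01,
        1.24864373e-02,  9.17502330e-03,  1.48309891e-05]), 'tcp_pos': array([0.21526037, 0.6391391 , 0.23032249]), 'orientation': array([-5.07921543e-01, -3.10015066e+00,  2.83570600e-03]), 'contact_force': array([-0.63958552, -1.19587403,  0.88511629]), 'moment': array([ 0.03206712, -0.03423741,  0.01171385]), 'grip_width': 0.08575272692459367} 0.0187
scene [[483.8525342    0.         328.44321735]
 [  0.         483.8525342  193.61081195]
 [  0.           0.           1.        ]] -0.06508502368749422 [[-5.55056081e-01 -7.02168692e-01  4.45950530e-01  9.28046898e-01]
 [ 8.31812827e-01 -4.68809885e-01  2.97161088e-01  2.72151832e-01]
 [ 4.08803858e-04  5.35888440e-01  8.44288702e-01  8.35820637e-01]
 [ 0.00000000e+00  0.00000000e+00  0.00000000e+00  1.00000000e+00]]
top [[402.25602833   0.         317.6710168 ]
 [  0.         402.25602833 202.99055497]
 [  0.           0.           1.        ]] -0.10483212693419504 [[-0.02871515  0.99167964 -0.12548681  0.41377946]
 [-0.99946811 -0.02654324  0.01894612  0.02050481]
 [ 0.01545766  0.12596411  0.99191436  0.96385392]
 [ 0.          0.          0.          1.        ]]
```

View pics/scene0.png

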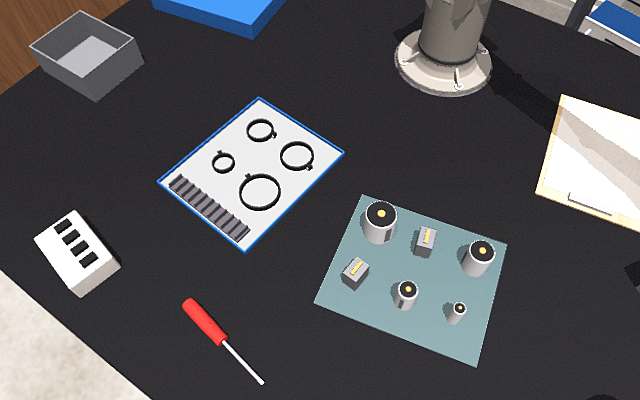

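View pics/top0.png

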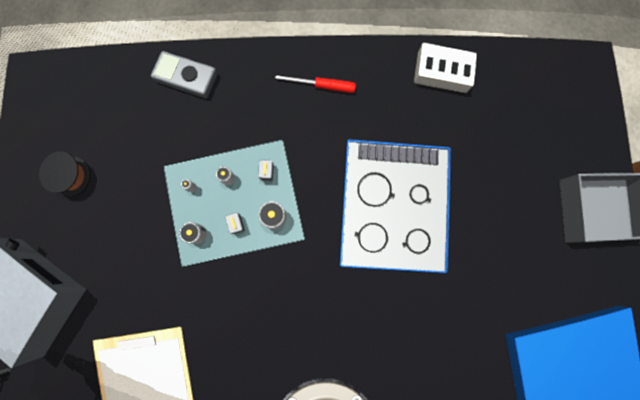

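The scene view shows the cans as a (380,212), b (480,247), c (407,290) and d (459,310). In the top view they are a (271,215), b (190,232), c (223,174) and d (185,184). The top-view blocks are at (265,169) and (234,222). The top-view rings are A (375,189), B (372,237), C (418,241) and D (420,194).

```bash
cat > h.py <<'E'
import numpy as np, cv2
def rays(f,px):
    K=f["K"];k1=float(f["k1"]);T=f["T"]
    p=cv2.undistortPoints(np.array(px,float).reshape(-1,1,2),K,np.array([k1,0,0,0,0.])).reshape(-1,2)
    d=np.c_[p[:,0],-p[:,1],-np.ones(len(p))]@T[:3,:3].T
    return T[:3,3],d
def plane(f,px,z):
    o,d=rays(f,px); return o+d*((z-o[2])/d[:,2])[:,None]
def proj(f,P):
    P=np.atleast_2d(P);q=(P-f["T"][:3,3])@f["T"][:3,:3]
    x=q[:,0]/-q[:,2];y=-q[:,1]/-q[:,2];s=1+float(f["k1"])*(x*x+y*y)
    return np.c_[x*s,y*s]*f["K"][0,0]+f["K"][:2,2]
def tri(f1,p1,f2,p2):
    o1,d1=rays(f1,[p1]);o2,d2=rays(f2,[p2]);d1=d1[0];d2=d2[0]
    A=np.c_[d1,-d2];s=np.linalg.lstsq(A,o2-o1,rcond=None)[0]
    a=o1+s[0]*d1;b=o2+s[1]*d2
    return (a+b)/2,np.linalg.norm(a-b)
def fitc(P):
    A=np.c_[2*P[:,:2],np.ones(len(P))];s=np.linalg.lstsq(A,(P[:,:2]**2).sum(1),rcond=None)[0]
    return s[:2],np.sqrt(s[2]+s[0]**2+s[1]**2)
def brass(f,c,R=10):
    im=f["color"].astype(int);m=((im[:,:,2]-im[:,:,0]>60)&(im[:,:,1]>90))
    v,u=np.nonzero(m);k=np.hypot(u-c[0],v-c[1])<R
    w=(im[v,u,2]-im[v,u,0])[k]
    return (np.array([(u[k]*w).sum(),(v[k]*w).sum()])/w.sum(),k.sum()) if k.any() else (None,0)
def ring(f,c):
    im=f["color"].max(2); m=(im>110).astype(np.uint8)
    n,l,st,ce=cv2.connectedComponentsWithStats(m,connectivity=4)
    li=l[int(c[1]),int(c[0])]
    cs,_=cv2.findContours((l==li).astype(np.uint8),cv2.RETR_EXTERNAL,cv2.CHAIN_APPROX_NONE)
    return cs[0].reshape(-1,2).astype(float)
E
python3 - <<'E'
from h import *
S=dict(np.load("scene0.npz"));T=dict(np.load("top0.npz"))
sc=dict(a=(380,207),b=(482,243),c=(408,288),d=(460,308),k1=(427,235),k2=(357,268))
tc=dict(a=(271,214),b=(189,232),c=(223,174),d=(185,184),k1=(234,222),k2=(265,169))
hh=dict(a=71,b=67,c=63,d=59,k1=52,k2=52)
for k in sc:
    a,na=brass(S,sc[k]);b,nb=brass(T,tc[k])
    P,e=tri(S,a,T,b)
    print(k,a.round(1),na,b.round(1),nb,"tri",P.round(4),"gap",round(e,4),"S",plane(S,[a],hh[k]/1e3)[0].round(4),"T",plane(T,[b],hh[k]/1e3)[0].round(4))
rs=dict(A=(260,192),B=(297,155),C=(260,130),D=(223,162));rt=dict(A=(375,189),B=(372,237),C=(418,241),D=(420,194))
for k in rs:
    for n,f,c in(("S",S,rs[k]),("T",T,rt[k])):
        p=ring(f,c); 
        for z in(.004,.016): print(k,n,len(p),z,*[np.round(x,4) for x in fitc(plane(f,p,z))])
E
```

```text
a [381. 213.] 50 [271.  213.9] 45 tri [0.5053 0.1072 0.0714] gap 0.0021 S [0.5056 0.1062 0.071 ] T [0.5049 0.1082 0.071 ]
b [482.2 249.7] 37 [188.7 232. ] 32 tri [0.4696 0.293  0.0689] gap 0.0015 S [0.4688 0.2924 0.067 ] T [0.4694 0.2944 0.067 ]
c [407.9 288.5] 29 [222.5 173. ] 16 tri [0.603  0.2179 0.0634] gap 0.0017 S [0.6032 0.2171 0.063 ] T [0.6027 0.2188 0.063 ]
d [459.6 307.1] 13 [184.9 183.2] 8 tri [0.5825 0.3059 0.0596] gap 0.0019 S [0.5827 0.3051 0.059 ] T [0.5823 0.307  0.059 ]
k1 [426.5 235.7] 56 [233.  222.7] 32 tri [0.4895 0.1963 0.0514] gap 0.0018 S [0.4903 0.1955 0.052 ] T [0.489 0.197 0.052]
k2 [355.9 267.6] 63 [264.8 168. ] 32 tri [0.6144 0.1222 0.0515] gap 0.0019 S [0.615  0.1214 0.052 ] T [0.6138 0.123  0.052 ]
A S 91 0.004 [ 0.5634 -0.1406] 0.0353
A S 91 0.016 [ 0.5686 -0.1347] 0.0348
A T 87 0.004 [ 0.5652 -0.1356] 0.0371
A T 87 0.016 [ 0.5634 -0.1336] 0.0366
B S 70 0.004 [ 0.4461 -0.1316] 0.0289
B S 70 0.016 [ 0.4531 -0.1257] 0.0284
B T 458 0.004 [ 0.5255 -0.1885] 0.1636
B T 458 0.016 [ 0.5241 -0.1859] 0.1616
C S 52 0.004 [ 0.4344 -0.2409] 0.0223
C S 52 0.016 [ 0.4415 -0.2335] 0.022
C T 59 0.004 [ 0.4375 -0.2353] 0.025
C T 59 0.016 [ 0.4372 -0.2321] 0.0247
D S 43 0.004 [ 0.5491 -0.2508] 0.017
D S 43 0.016 [ 0.5546 -0.2432] 0.0168
D T 44 0.004 [ 0.5514 -0.2451] 0.0189
D T 44 0.016 [ 0.5497 -0.2417] 0.0186
```

```bash
cat > go.py <<'E'
import sys,numpy as np
from scipy.spatial.transform import Rotation as R
from bench import r
o=r.get_obs();p=o["tcp_pos"];M=R.from_rotvec(o["orientation"])
t=np.array([float(x) for x in sys.argv[1:4]]);yaw=np.radians(float(sys.argv[4]) if len(sys.argv)>4 else 54)
y=np.array([np.cos(yaw),np.sin(yaw),0]);z=np.array([0,0,-1.]);G=R.from_matrix(np.c_[np.cross(y,z),y,z])
print("t",round(o["clock"],2),"tcp",p.round(4),"F",o["contact_force"].round(1),"w",round(o["grip_width"],4),"j",o["joints"].round(2))
print("shift mm",(M.inv().apply(t-p)*1e3).round(1),"turn",(M.inv()*G).as_rotvec().round(3))
print("axes\n",M.as_matrix().round(2), "in goal frame:",(G.inv().apply(t-p)*1e3).round(1))
E
python3 go.py .505 .107 .13
```

```text
t 0.1 tcp [0.2153 0.6392 0.2304] F [-0.2  0.9  0.5] w 0.0853 j [-1.35  0.48  0.02  1.56 -0.01  1.11 -0.08]
shift mm [-444.4 -411.8  101.2] turn [-0.002  0.     0.304]
axes
 [[-0.95  0.32 -0.  ]
 [ 0.32  0.95 -0.  ]
 [-0.   -0.   -1.  ]] in goal frame: [-547.2 -260.3  100.4]
```

Request:
{"op": "play_rows", "data": {"increments": [[0,0,0,0,0,0.15,0],[0,0,0,0,0,0.15,0],[-40,-19,0,0,0,0,0],[-40,-19,0,0,0,0,0],[-40,-19,0,0,0,0,0]], "force": 60}}

```text
clock: 0.6
tcp_pos: [0.2732, 0.5236, 0.2266]
orientation: [-0.963, -2.987, 0.008]
contact_force: [0.3, 1.0, 0.2]
grip_width: 0.0851
```

Request:
{"op": "play_rows", "data": {"increments": [[-45,-21,0,0,0,0,0],[-45,-21,0,0,0,0,0],[-45,-21,0,0,0,0,0],[-45,-21,0,0,0,0,0],[-45,-21,0,0,0,0,0]]}}

```text
clock: 1.1
tcp_pos: [0.3936, 0.3031, 0.2255]
orientation: [-0.958, -2.987, 0.011]
contact_force: [1.5, 0.6, 0.6]
grip_width: 0.0853
```

```bash
python3 go.py .505 .107 .13
```

```text
t 1.1 tcp [0.3936 0.3031 0.2255] F [1.5 0.6 0.6] w 0.0853 j [-0.97  0.19  0.22  1.99 -0.05  0.98  0.22]
shift mm [-204.9  -93.9   95.9] turn [-0.008 -0.002  0.007]
axes
 [[-0.81  0.58 -0.01]
 [ 0.58  0.81 -0.01]
 [ 0.   -0.01 -1.  ]] in goal frame: [-205.4  -93.2   95.5]
```

Request:
{"op": "play_rows", "data": {"increments": [[-45,-21,0,0,0,0,0],[-45,-21,0,0,0,0,0],[-45,-21,0,0,0,0,0],[-45,-21,0,0,0,0,0],[0,0,0,0,0,0,0]]}}

```text
clock: 1.6
tcp_pos: [0.4921, 0.1206, 0.2258]
orientation: [-0.974, -2.984, 0.014]
contact_force: [0.0, -0.1, 0.3]
grip_width: 0.0852
```

```bash
python3 go.py .505 .107 .13
```

```text
t 1.6 tcp [0.4921 0.1206 0.2258] F [ 0.  -0.1  0.3] w 0.0852 j [-0.68  0.21  0.36  1.97 -0.08  0.98  0.66]
shift mm [-18.4  -2.5  95.9] turn [-0.009  0.    -0.002]
axes
 [[-0.81  0.59 -0.01]
 [ 0.59  0.81 -0.01]
 [-0.   -0.01 -1.  ]] in goal frame: [-18.4  -3.4  95.8]
```

Request:
{"op": "play_rows", "data": {"increments": [[-10,-2,30,0,0,0,0],[-8,0,35,0,0,0,0],[0,0,30,0,0,0,0],[0,0,0,0,0,0,0]]}}

```text
clock: 2.0
tcp_pos: [0.5065, 0.1063, 0.1288]
orientation: [-0.981, -2.984, 0.01]
contact_force: [-0.7, 0.6, -0.7]
grip_width: 0.0852
```

```bash
python3 go.py .505 .107 .03
```

```text
t 2.0 tcp [0.5065 0.1063 0.1288] F [-0.7  0.6 -0.7] w 0.0852 j [-0.61  0.36  0.34  2.04 -0.16  0.77  0.77]
shift mm [ 1.7  0.3 98.8] turn [-0.007  0.001 -0.007]
axes
 [[-0.8   0.59 -0.  ]
 [ 0.59  0.8  -0.01]
 [-0.   -0.01 -1.  ]] in goal frame: [ 1.6 -0.3 98.8]
```

Request:
{"op": "play_rows", "data": {"increments": [[1.5,0,25,-0.007,0,0,0],[0,0,25,0,0,0,0],[0,0,25,0,0,0,0],[0,0,22,0,0,0,0],[0,0,0,0,0,0,0]]}}

```text
clock: 2.5
tcp_pos: [0.5082, 0.1113, 0.0343]
orientation: [0.975, 2.982, 0.008]
contact_force: [-0.1, 0.7, 0.1]
grip_width: 0.0856
```

```bash
python3 go.py .505 .107 .03
python3 - <<'E'
from bench import grab_frame
import cv2
cv2.imwrite("pics/s1.png",cv2.resize(grab_frame("scene")["color"][130:350,250:570],None,fx=2.4,fy=2.4))
E
```

```text
t 2.5 tcp [0.5082 0.1113 0.0343] F [-0.1  0.7  0.1] w 0.0856 j [-0.55  0.52  0.27  2.09 -0.25  0.56  0.84]
shift mm [ 0.  -5.4  4.3] turn [ 0.006  0.003 -0.004]
axes
 [[-0.81  0.59  0.01]
 [ 0.59  0.81  0.  ]
 [-0.    0.01 -1.  ]] in goal frame: [ 0.  -5.3  4.3]
```

View pics/s1.png

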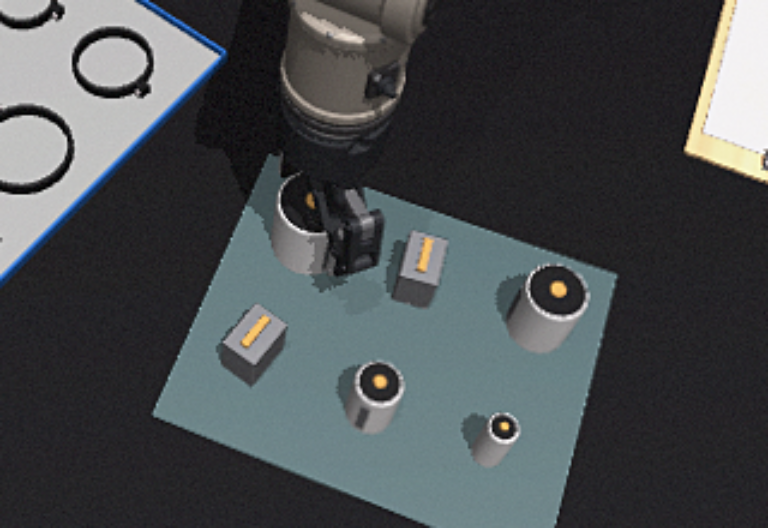

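The fingers straddle can a around (300,230) in the crop, and block 1 at (420,265) is clear. I'll centre on the can and close.

Request:
{"op": "play_rows", "data": {"increments": [[0,-5,2,0.006,0,0,0],[0,0,2,0,0,0,80],[0,0,0,0,0,0,120],[0,0,0,0,0,0,160],[0,0,0,0,0,0,200]]}}

```text
clock: 3.05
tcp_pos: [0.5088, 0.1084, 0.0366]
orientation: [0.974, 2.977, 0.008]
contact_force: [0.2, 0.1, -2.1]
grip_width: 0.0578
```

Request:
{"op": "play_rows", "data": {"increments": [[0,0,0,0,0,0,200],[0,0,0,0,0,0,200],[0,0,0,0,0,0,200]]}}

```text
clock: 3.35
tcp_pos: [0.5084, 0.1085, 0.0366]
orientation: [0.974, 2.977, 0.008]
contact_force: [0.7, -0.3, -3.2]
grip_width: 0.0585
```

```bash
python3 go.py .505 .107 .03
```

```text
t 3.35 tcp [0.5084 0.1085 0.0366] F [ 0.7 -0.3 -3.2] w 0.0585 j [-0.55  0.52  0.27  2.09 -0.25  0.55  0.84]
shift mm [ 1.9 -3.3  6.5] turn [ 0.008  0.007 -0.004]
axes
 [[-0.81  0.59  0.01]
 [ 0.59  0.81  0.  ]
 [-0.01  0.01 -1.  ]] in goal frame: [ 1.9 -3.2  6.6]
```

Request:
{"op": "play_rows", "data": {"increments": [[0,0,-15,0,0,0,200],[0,0,-30,0,0,0,200],[0,0,-30,0,0,0,200],[0,0,-20,0,0,0,200],[0,0,0,0,0,0,200]]}}

```text
clock: 3.85
tcp_pos: [0.5058, 0.1077, 0.1328]
orientation: [0.975, 2.981, 0.002]
contact_force: [-0.0, -0.4, -3.1]
grip_width: 0.058
```

```bash
python3 go.py .565 -.136 .13;python3 - <<'E'
from bench import grab_frame
import cv2
cv2.imwrite("pics/s2.png",cv2.resize(grab_frame("scene")["color"][130:350,250:570],None,fx=2.4,fy=2.4))
E
```

```text
t 3.85 tcp [0.5058 0.1077 0.1328] F [-0.  -0.4 -3.1] w 0.058 j [-0.62  0.35  0.35  2.04 -0.17  0.76  0.77]
shift mm [-191.8 -161.6    3.2] turn [ 0.003  0.004 -0.004]
axes
 [[-0.81  0.59  0.01]
 [ 0.59  0.81 -0.  ]
 [-0.    0.   -1.  ]] in goal frame: [-191.2 -162.4    2.8]
```

View pics/s2.png

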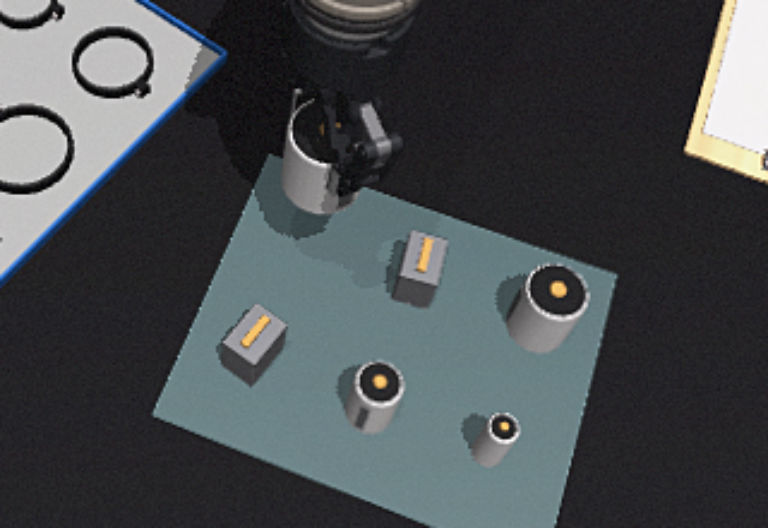

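Can a, at about (320,165) in the crop, is held upright and lifted. Next I'll carry it to ring A.

Request:
{"op": "play_rows", "data": {"increments": [[-20,-17,0,0,0,0,200],[-34,-28,0,0,0,0,200],[-34,-28,0,0,0,0,200],[-34,-28,0,0,0,0,200],[-34,-28,0,0,0,0,200]]}}

```text
clock: 4.4
tcp_pos: [0.5526, -0.0846, 0.1233]
orientation: [-0.947, -2.987, -0.0]
contact_force: [0.3, 0.6, -2.0]
grip_width: 0.0576
```

```bash
python3 go.py .565 -.136 .13
```

```text
t 4.4 tcp [ 0.5526 -0.0846  0.1233] F [ 0.3  0.6 -2. ] w 0.0576 j [-0.25  0.44  0.37  1.95 -0.22  0.8   1.2 ]
shift mm [-39.7 -34.9  -6.9] turn [-0.002 -0.007  0.014]
axes
 [[-0.82  0.58 -0.01]
 [ 0.58  0.82  0.  ]
 [ 0.01 -0.   -1.  ]] in goal frame: [-40.3 -34.3  -6.7]
```

Request:
{"op": "play_rows", "data": {"increments": [[-24,-20,-2,0,0,0,200],[-10,-10,0,0,0,0,200],[0,0,0,0,0,0,200],[0,0,0,0,0,0,200]]}}

```text
clock: 4.8
tcp_pos: [0.5597, -0.1368, 0.1188]
orientation: [-0.959, -2.976, 0.008]
contact_force: [-0.1, 0.0, -2.4]
grip_width: 0.0584
```

```bash
python3 go.py .565 -.136 .05
```

```text
t 4.8 tcp [ 0.5597 -0.1368  0.1188] F [-0.1  0.  -2.4] w 0.0584 j [-0.16  0.48  0.38  1.9  -0.23  0.82  1.29]
shift mm [-4.7  4.4 68.7] turn [-0.009 -0.013  0.005]
axes
 [[-0.81  0.58 -0.02]
 [ 0.58  0.81 -0.  ]
 [ 0.01 -0.01 -1.  ]] in goal frame: [-3.8  3.7 68.8]
```

Request:
{"op": "play_rows", "data": {"increments": [[-5,4,20,-0.009,-0.013,0,200],[0,0,20,0,0,0,200],[0,0,20,0,0,0,200],[0,0,0,0,0,0,200],[0,0,0,0,0,0,200]]}}

```text
clock: 5.3
tcp_pos: [0.5651, -0.1238, 0.0553]
orientation: [-0.943, -2.992, -0.008]
contact_force: [-0.5, -0.2, -3.2]
grip_width: 0.0581
```

```bash
python3 go.py .565 -.136 .0375;python3 - <<'E'
from bench import grab_frame
import cv2
cv2.imwrite("pics/s3.png",cv2.resize(grab_frame("scene")["color"][80:260,150:410],None,fx=3,fy=3))
E
```

```text
t 5.3 tcp [ 0.5651 -0.1238  0.0553] F [-0.5 -0.2 -3.2] w 0.0581 j [-0.14  0.57  0.33  1.94 -0.28  0.68  1.33]
shift mm [ -7.  -10.1  17.7] turn [ 0.004 -0.006  0.018]
axes
 [[-0.82  0.57 -0.  ]
 [ 0.57  0.82  0.01]
 [ 0.01  0.   -1.  ]] in goal frame: [-7.1 -9.9 17.8]
```

View pics/s3.png

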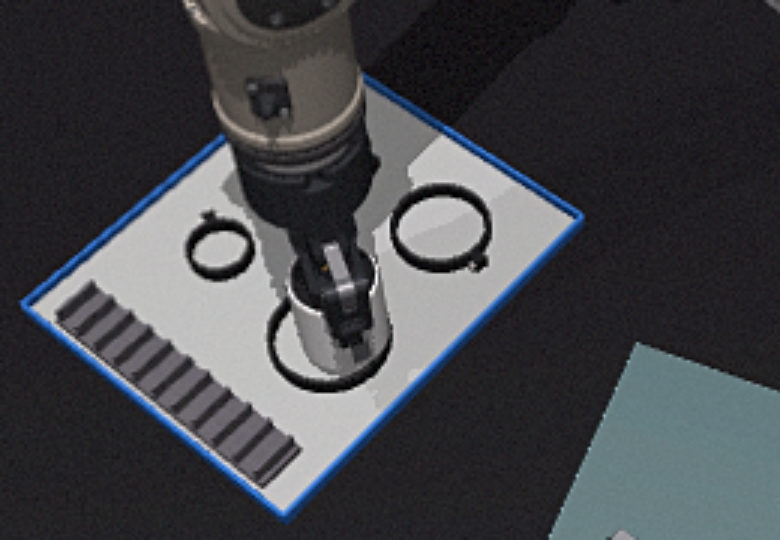

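Can a hovers over ring A at (330,335), offset toward the upper right. That matches the 12 mm drift, so I'll correct it at this height first.

Request:
{"op": "play_rows", "data": {"increments": [[-8,-10,0,0,0,0.015,200],[0,0,0,0,0,0,200],[0,0,0,0,0,0,200]]}}

```text
clock: 5.65
tcp_pos: [0.5674, -0.1368, 0.0577]
orientation: [-0.966, -2.988, -0.01]
contact_force: [-0.1, 0.7, -2.4]
grip_width: 0.0583
```

```bash
python3 go.py .565 -.136 .0375
```

```text
t 5.65 tcp [ 0.5674 -0.1368  0.0577] F [-0.1  0.7 -2.4] w 0.0583 j [-0.12  0.57  0.33  1.93 -0.29  0.69  1.33]
shift mm [ 2.3 -0.8 20.2] turn [ 0.006 -0.003  0.003]
axes
 [[-0.81  0.59  0.  ]
 [ 0.59  0.81  0.01]
 [ 0.    0.01 -1.  ]] in goal frame: [ 2.4 -0.7 20.2]
```

Request:
{"op": "play_rows", "data": {"increments": [[0,-1,6,0.006,0,0,200],[0,0,6,0,0,0,200],[0,0,5,0,0,0,200],[0,0,0,0,0,0,200],[0,0,0,0,0,0,200]]}}

```text
clock: 6.15
tcp_pos: [0.567, -0.138, 0.0396]
orientation: [-0.967, -2.987, -0.001]
contact_force: [0.2, 0.4, -2.4]
grip_width: 0.0584
```

```bash
python3 go.py .565 -.136 .0375
```

```text
t 6.15 tcp [ 0.567  -0.138   0.0396] F [ 0.2  0.4 -2.4] w 0.0584 j [-0.11  0.6   0.32  1.93 -0.3   0.66  1.34]
shift mm [2.8 0.5 2.1] turn [-0.    -0.002  0.002]
axes
 [[-0.81  0.59 -0.  ]
 [ 0.59  0.81  0.  ]
 [ 0.   -0.   -1.  ]] in goal frame: [2.8 0.5 2.1]
```

Request:
{"op": "play_rows", "data": {"increments": [[2,0,3,0,0,0,200],[0,0,1,0,0,0,200],[0,0,0,0,0,0,200],[0,0,0,0,0,0,200]]}}

```text
clock: 6.55
tcp_pos: [0.5661, -0.1372, 0.0376]
orientation: [-0.968, -2.989, -0.002]
contact_force: [-0.3, 0.8, -2.4]
grip_width: 0.0579
```

```bash
python3 go.py .565 -.136 .0375
```

```text
t 6.55 tcp [ 0.5661 -0.1372  0.0376] F [-0.3  0.8 -2.4] w 0.0579 j [-0.11  0.6   0.32  1.94 -0.3   0.65  1.34]
shift mm [1.6 0.3 0.1] turn [ 0.001 -0.001  0.002]
axes
 [[-0.81  0.59  0.  ]
 [ 0.59  0.81  0.  ]
 [ 0.    0.   -1.  ]] in goal frame: [1.6 0.3 0.1]
```

Not yet in contact, so I'll press a little further.

Request:
{"op": "play_rows", "data": {"increments": [[0,0,2,0,0,0,200],[0,0,2,0,0,0,200],[0,0,0,0,0,0,200]]}}

```text
clock: 6.85
tcp_pos: [0.5663, -0.1372, 0.0376]
orientation: [-0.969, -2.988, -0.006]
contact_force: [0.7, 0.4, -2.6]
grip_width: 0.0584
```

```bash
python3 go.py .565 -.136 .0375
```

```text
t 6.85 tcp [ 0.5663 -0.1372  0.0376] F [ 0.7  0.4 -2.6] w 0.0584 j [-0.11  0.6   0.32  1.94 -0.3   0.65  1.34]
shift mm [1.8 0.2 0.1] turn [ 0.003 -0.001  0.001]
axes
 [[-0.81  0.59  0.  ]
 [ 0.59  0.81  0.  ]
 [ 0.    0.   -1.  ]] in goal frame: [1.8 0.2 0.1]
```

Request:
{"op": "play_rows", "data": {"increments": [[0,0,4,0,0,0,200],[0,0,0,0,0,0,200]]}}

```text
clock: 7.05
tcp_pos: [0.567, -0.1373, 0.0378]
orientation: [0.97, 2.988, 0.01]
contact_force: [-0.1, -0.1, -3.2]
grip_width: 0.0581
```

Request:
{"op": "play_rows", "data": {"increments": [[0,0,0,0,0,0,60],[0,0,0,0,0,0,30],[0,0,0,0,0,0,0],[0,0,0,0,0,0,0],[0,0,0,0,0,0,0]]}}

```text
clock: 7.55
tcp_pos: [0.5675, -0.1372, 0.0367]
orientation: [0.969, 2.987, 0.009]
contact_force: [-1.4, -0.2, 0.6]
grip_width: 0.0854
```

```bash
python3 go.py .565 -.136 .0375;python3 - <<'E'
from bench import grab_frame
import cv2
cv2.imwrite("pics/s4.png",cv2.resize(grab_frame("scene")["color"][80:260,150:410],None,fx=3,fy=3))
E
```

```text
t 7.55 tcp [ 0.5675 -0.1372  0.0367] F [-1.4 -0.2  0.6] w 0.0854 j [-0.11  0.6   0.32  1.94 -0.3   0.65  1.35]
shift mm [ 2.7 -0.4 -0.8] turn [ 0.006 -0.001  0.001]
axes
 [[-0.81  0.59  0.  ]
 [ 0.59  0.81  0.  ]
 [ 0.    0.01 -1.  ]] in goal frame: [ 2.7 -0.5 -0.8]
```

View pics/s4.png

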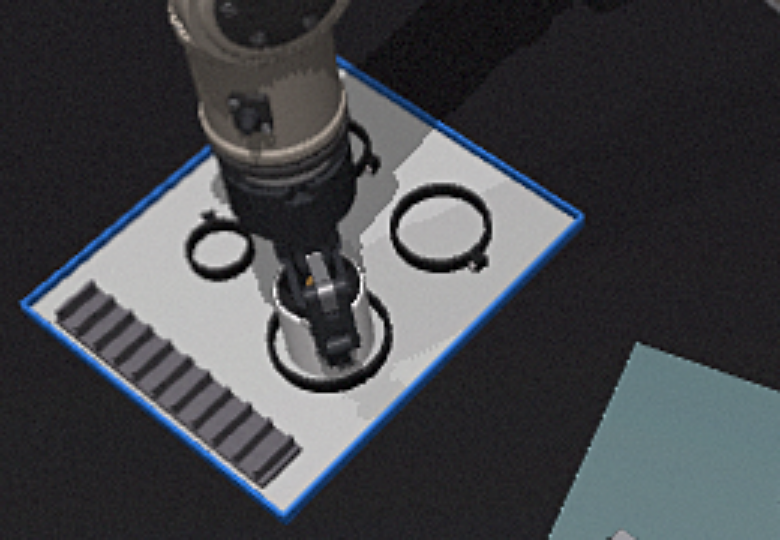

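Can a stands in ring A at (320,320). I'll raise the arm.

Request:
{"op": "play_rows", "data": {"increments": [[0,0,-10,0,0,0,0],[0,0,-20,0,0,0,0],[0,0,-30,0,0,0,0],[0,0,-40,0,0,0,0],[0,0,0,0,0,0,0]]}}

```text
clock: 8.1
tcp_pos: [0.5665, -0.1381, 0.1412]
orientation: [-0.97, -2.987, -0.007]
contact_force: [1.0, 0.2, 0.4]
grip_width: 0.0854
```

```bash
python3 go.py .4696 .293 .145
```

```text
t 8.1 tcp [ 0.5665 -0.1381  0.1412] F [1.  0.2 0.4] w 0.0854 j [-0.16  0.45  0.39  1.88 -0.23  0.85  1.28]
shift mm [331.7 291.9  -1.8] turn [ 0.004 -0.003  0.   ]
axes
 [[-0.81  0.59  0.  ]
 [ 0.59  0.81  0.  ]
 [ 0.    0.   -1.  ]] in goal frame: [331.8 291.8  -3.8]
```

Request:
{"op": "play_rows", "data": {"increments": [[30,26,-3,0,0,0,0],[42,37,0,0,0,0,0],[42,37,0,0,0,0,0],[42,37,0,0,0,0,0],[42,37,0,0,0,0,0]]}}

```text
clock: 8.6
tcp_pos: [0.5155, 0.0979, 0.1488]
orientation: [0.993, 2.97, 0.007]
contact_force: [-0.4, -0.5, -0.5]
grip_width: 0.0854
```

```bash
python3 go.py .4696 .293 .145;python3 - <<'E'
from h import *
from bench import grab_frame
f=grab_frame("scene")
print(proj(f,[.565,-.136,.072]))
cv2.imwrite("pics/s5.png",cv2.resize(f["color"][80:260,150:410],None,fx=3,fy=3))
E
```

```text
t 8.6 tcp [0.5155 0.0979 0.1488] F [-0.4 -0.5 -0.5] w 0.0854 j [-0.6   0.34  0.36  2.02 -0.16  0.8   0.77]
shift mm [154.  128.2   3.6] turn [ 0.007  0.008 -0.017]
axes
 [[-0.8   0.6   0.01]
 [ 0.6   0.8   0.  ]
 [-0.01  0.01 -1.  ]] in goal frame: [151.8 130.8   3.8]
[[256.44837874 174.38026969]]
```

View pics/s5.png

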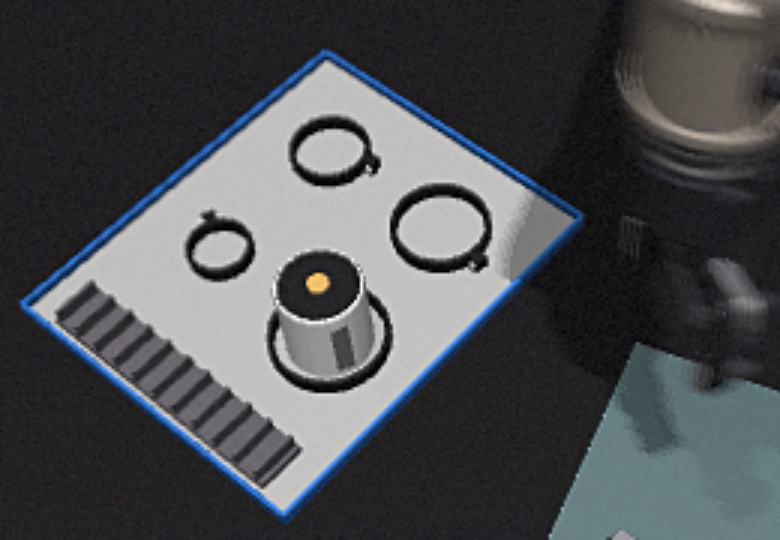

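Can a's stud is at (256,174), where a can standing at ring A's centre would put it, so it is seated. On to can b.

Request:
{"op": "play_rows", "data": {"increments": [[42,36,0,0,0,-0.015,0],[42,36,0,0,0,0,0],[40,34,0,0,0,0,0],[15,13,0,0,0,0,0],[0,0,0,0,0,0,0]]}}

```text
clock: 9.15
tcp_pos: [0.4728, 0.2716, 0.1505]
orientation: [0.945, 2.988, 0.017]
contact_force: [0.1, -0.2, 0.2]
grip_width: 0.0857
```

```bash
python3 go.py .4696 .293 .03
```

```text
t 9.15 tcp [0.4728 0.2716 0.1505] F [ 0.1 -0.2  0.2] w 0.0857 j [-0.87  0.36  0.29  1.97 -0.14  0.81  0.46]
shift mm [ 15.4  14.1 120.6] turn [0.013 0.004 0.016]
axes
 [[-0.82  0.57  0.01]
 [ 0.57  0.82  0.01]
 [-0.    0.01 -1.  ]] in goal frame: [ 15.2  15.4 120.5]
```

Request:
{"op": "play_rows", "data": {"increments": [[15,14,0,0.013,0,0.016,0],[0,0,15,0,0,0,0],[0,0,20,0,0,0,0],[0,0,20,0,0,0,0],[0,0,0,0,0,0,0]]}}

```text
clock: 9.65
tcp_pos: [0.4717, 0.2863, 0.0955]
orientation: [0.977, 2.979, -0.003]
contact_force: [-0.1, -0.7, -0.3]
grip_width: 0.0854
```

```bash
python3 go.py .4696 .293 .03
```

```text
t 9.65 tcp [0.4717 0.2863 0.0955] F [-0.1 -0.7 -0.3] w 0.0854 j [-0.88  0.46  0.27  1.98 -0.17  0.72  0.44]
shift mm [ 6.1  4.1 65.5] turn [ 0.     0.006 -0.005]
axes
 [[-0.81  0.59  0.01]
 [ 0.59  0.81 -0.  ]
 [-0.01  0.   -1.  ]] in goal frame: [ 5.7  4.2 65.5]
```

Request:
{"op": "play_rows", "data": {"increments": [[6,4,5,0,0.006,0,0],[0,0,20,0,0,0,0],[0,0,20,0,0,0,0],[0,0,18,0,0,0,0],[0,0,0,0,0,0,0]]}}

```text
clock: 10.15
tcp_pos: [0.4735, 0.2923, 0.0349]
orientation: [0.986, 2.979, 0.009]
contact_force: [0.2, -0.2, -0.3]
grip_width: 0.0854
```

```bash
python3 go.py .4696 .293 .03
```

```text
t 10.15 tcp [0.4735 0.2923 0.0349] F [ 0.2 -0.2 -0.3] w 0.0854 j [-0.85  0.56  0.23  2.   -0.22  0.6   0.47]
shift mm [ 3.6 -1.8  4.9] turn [ 0.007  0.002 -0.011]
axes
 [[-0.8   0.6   0.01]
 [ 0.6   0.8   0.  ]
 [-0.    0.01 -1.  ]] in goal frame: [ 3.6 -1.8  4.9]
```

Request:
{"op": "play_rows", "data": {"increments": [[4,-2,4,0.007,0,0,0],[0,0,0,0,0,0,100],[0,0,0,0,0,0,150],[0,0,0,0,0,0,200],[0,0,0,0,0,0,220]]}}

```text
clock: 10.65
tcp_pos: [0.4712, 0.2946, 0.0351]
orientation: [0.987, 2.978, 0.006]
contact_force: [-0.4, 0.4, -1.4]
grip_width: 0.0463
```

Request:
{"op": "play_rows", "data": {"increments": [[0,0,0,0,0,0,220],[0,0,0,0,0,0,220],[0,0,0,0,0,0,220]]}}

```text
clock: 10.95
tcp_pos: [0.471, 0.2946, 0.0352]
orientation: [0.986, 2.978, 0.006]
contact_force: [-0.4, 0.2, -2.3]
grip_width: 0.0462
```

```bash
python3 go.py .4696 .293 .03
```

```text
t 10.95 tcp [0.471  0.2946 0.0352] F [-0.4  0.2 -2.3] w 0.0462 j [-0.86  0.56  0.24  2.   -0.22  0.6   0.46]
shift mm [ 0.2 -2.1  5.2] turn [ 0.005  0.003 -0.011]
axes
 [[-0.8  0.6  0. ]
 [ 0.6  0.8  0. ]
 [-0.   0.  -1. ]] in goal frame: [ 0.2 -2.1  5.2]
```

Gripped with TCP at z=0.035, so it should be placed with TCP at z≈0.036. Lifting.

Request:
{"op": "play_rows", "data": {"increments": [[0,0,-15,0,0,0,220],[0,0,-30,0,0,0,220],[0,0,-35,0,0,0,220],[0,0,-25,0,0,0,220],[0,0,0,0,0,0,220]]}}

```text
clock: 11.45
tcp_pos: [0.47, 0.2933, 0.1463]
orientation: [0.988, 2.979, 0.002]
contact_force: [0.4, 0.9, -2.2]
grip_width: 0.0462
```

```bash
python3 go.py .449 -.127 .14;python3 - <<'E'
from bench import grab_frame
import cv2
cv2.imwrite("pics/s6.png",cv2.resize(grab_frame("scene")["color"][130:350,250:570],None,fx=2.4,fy=2.4))
E
```

```text
t 11.45 tcp [0.47   0.2933 0.1463] F [ 0.4  0.9 -2.2] w 0.0462 j [-0.91  0.39  0.3   1.95 -0.15  0.83  0.4 ]
shift mm [-234.4 -349.5    6.1] turn [ 0.002  0.002 -0.012]
axes
 [[-0.8  0.6  0. ]
 [ 0.6  0.8  0. ]
 [-0.   0.  -1. ]] in goal frame: [-230.1 -352.3    6.3]
```

View pics/s6.png

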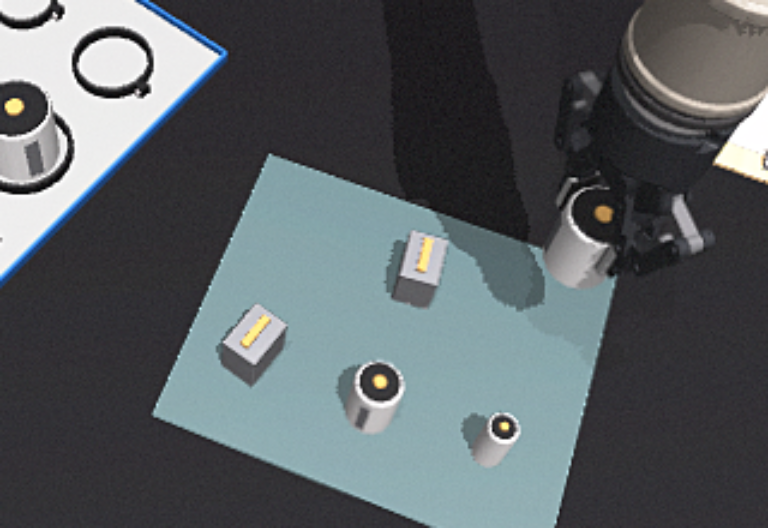

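Can b, at about (590,235) in the crop, is lifted and upright. Carrying it to ring B.

Request:
{"op": "play_rows", "data": {"increments": [[-15,-23,0,0,0,0,220],[-25,-38,0,0,0,0,220],[-25,-38,0,0,0,0,220],[-25,-38,0,0,0,0,220],[-25,-38,0,0,0,0,220]]}}

```text
clock: 12.0
tcp_pos: [0.4544, 0.0849, 0.1415]
orientation: [-0.966, -2.988, 0.0]
contact_force: [1.0, -0.0, -1.9]
grip_width: 0.0462
```

```bash
python3 go.py .449 -.127 .14
```

```text
t 12.0 tcp [0.4544 0.0849 0.1415] F [ 1.  -0.  -1.9] w 0.0462 j [-0.63  0.26  0.37  2.15 -0.13  0.75  0.76]
shift mm [-119.7 -174.9    1.4] turn [-0.001 -0.001  0.003]
axes
 [[-0.81  0.59 -0.  ]
 [ 0.59  0.81  0.  ]
 [ 0.   -0.   -1.  ]] in goal frame: [-120.2 -174.6    1.5]
```

Request:
{"op": "play_rows", "data": {"increments": [[-25,-37,0,0,0,0,220],[-25,-37,0,0,0,0,220],[-25,-37,0,0,0,0,220],[-22,-33,0,0,0,0,220],[0,0,0,0,0,0,220]]}}

```text
clock: 12.5
tcp_pos: [0.4416, -0.102, 0.1381]
orientation: [-0.977, -2.977, 0.009]
contact_force: [-1.1, -0.0, -2.2]
grip_width: 0.0465
```

```bash
python3 go.py .449 -.127 .06
```

```text
t 12.5 tcp [ 0.4416 -0.102   0.1381] F [-1.1 -0.  -2.2] w 0.0465 j [-0.31  0.26  0.46  2.18 -0.16  0.75  1.19]
shift mm [-21.2 -15.2  78.1] turn [-0.008 -0.006 -0.006]
axes
 [[-0.81  0.59 -0.01]
 [ 0.59  0.81 -0.  ]
 [ 0.01 -0.01 -1.  ]] in goal frame: [-20.7 -15.9  78.1]
```

Request:
{"op": "play_rows", "data": {"increments": [[-12,-9,0,0,0,0,220],[-9,-7,15,0,0,0,220],[0,0,20,0,0,0,220],[0,0,20,0,0,0,220],[0,0,0,0,0,0,220]]}}

```text
clock: 13.0
tcp_pos: [0.4454, -0.1278, 0.0785]
orientation: [-0.981, -2.97, 0.01]
contact_force: [0.0, 0.8, -1.1]
grip_width: 0.0464
```

```bash
python3 go.py .449 -.127 .055
```

```text
t 13.0 tcp [ 0.4454 -0.1278  0.0785] F [ 0.   0.8 -1.1] w 0.0464 j [-0.2   0.39  0.42  2.19 -0.26  0.62  1.33]
shift mm [-2.7  3.1 23.4] turn [-0.011 -0.011 -0.009]
axes
 [[-0.8   0.6  -0.02]
 [ 0.6   0.8  -0.  ]
 [ 0.01 -0.01 -1.  ]] in goal frame: [-2.4  2.8 23.5]
```

Request:
{"op": "play_rows", "data": {"increments": [[-3,3,8,-0.011,-0.011,0,220],[0,0,12,0,0,0,220],[0,0,0,0,0,0,220],[0,0,0,0,0,0,220]]}}

```text
clock: 13.4
tcp_pos: [0.4488, -0.1255, 0.0576]
orientation: [-0.981, -2.981, -0.0]
contact_force: [0.9, 0.7, -2.6]
grip_width: 0.0466
```

```bash
python3 go.py .449 -.127 .036;python3 - <<'E'
from bench import grab_frame
import cv2
cv2.imwrite("pics/s7.png",cv2.resize(grab_frame("scene")["color"][80:260,150:410],None,fx=3,fy=3))
E
```

```text
t 13.4 tcp [ 0.4488 -0.1255  0.0576] F [ 0.9  0.7 -2.6] w 0.0466 j [-0.18  0.43  0.39  2.2  -0.3   0.56  1.36]
shift mm [-1.1 -1.1 21.6] turn [-0.001 -0.003 -0.008]
axes
 [[-0.8   0.59 -0.  ]
 [ 0.59  0.8   0.  ]
 [ 0.   -0.   -1.  ]] in goal frame: [-1.  -1.1 21.6]
```

View pics/s7.png

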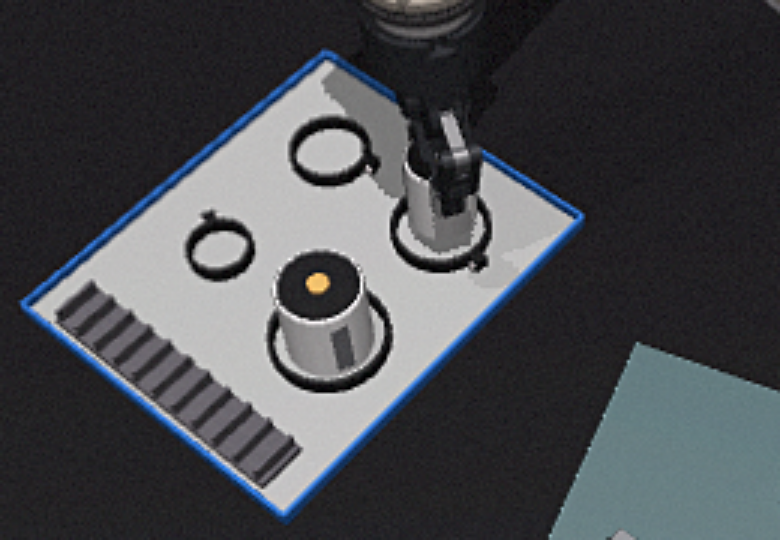

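Can b is centred over ring B at (440,230). Lowering.

Request:
{"op": "play_rows", "data": {"increments": [[-1,-1,6,0,0,0,220],[0,0,6,0,0,0,220],[0,0,6,0,0,0,220],[0,0,3,0,0,0,220],[0,0,0,0,0,0,220]]}}

```text
clock: 13.95
tcp_pos: [0.4498, -0.127, 0.0358]
orientation: [-0.982, -2.983, -0.001]
contact_force: [-0.5, 0.7, -1.0]
grip_width: 0.0464
```

```bash
python3 go.py .449 -.127 .036
```

```text
t 13.95 tcp [ 0.4498 -0.127   0.0358] F [-0.5  0.7 -1. ] w 0.0464 j [-0.15  0.47  0.35  2.21 -0.33  0.51  1.39]
shift mm [ 0.6 -0.5 -0.2] turn [ 0.    -0.001 -0.008]
axes
 [[-0.8   0.59 -0.  ]
 [ 0.59  0.8   0.  ]
 [ 0.    0.   -1.  ]] in goal frame: [ 0.6 -0.5 -0.2]
```

Release, then raise.

Request:
{"op": "play_rows", "data": {"increments": [[0,0,0,0,0,0,80],[0,0,0,0,0,0,40],[0,0,0,0,0,0,0],[0,0,0,0,0,0,0],[0,0,0,0,0,0,0]]}}

```text
clock: 14.45
tcp_pos: [0.4509, -0.1273, 0.0366]
orientation: [0.982, 2.983, 0.002]
contact_force: [0.6, -0.3, 0.0]
grip_width: 0.0852
```

Request:
{"op": "play_rows", "data": {"increments": [[0,0,-10,0,0,0,0],[0,0,-20,0,0,0,0],[0,0,-35,0,0,0,0],[0,0,-40,0,0,0,0],[0,0,0,0,0,0,0]]}}

```text
clock: 14.95
tcp_pos: [0.4501, -0.128, 0.1471]
orientation: [-0.984, -2.982, -0.0]
contact_force: [0.0, -0.4, -0.2]
grip_width: 0.085
```

```bash
python3 go.py .603 .218 .145
```

```text
t 14.95 tcp [ 0.4501 -0.128   0.1471] F [ 0.  -0.4 -0.2] w 0.085 j [-0.27  0.27  0.48  2.14 -0.18  0.77  1.26]
shift mm [ 83.1 369.    2.2] turn [-0.    -0.001 -0.009]
axes
 [[-0.8  0.6 -0. ]
 [ 0.6  0.8  0. ]
 [ 0.  -0.  -1. ]] in goal frame: [ 79.7 369.8   2.1]
```

Request:
{"op": "play_rows", "data": {"increments": [[7,32,0,0,0,0,0],[10,46,0,0,0,0,0],[10,46,0,0,0,0,0],[10,46,0,0,0,0,0],[10,46,0,0,0,0,0]]}}

```text
clock: 15.45
tcp_pos: [0.5428, 0.0716, 0.1518]
orientation: [1.008, 2.971, 0.002]
contact_force: [0.6, -1.6, 0.2]
grip_width: 0.0856
```

```bash
python3 go.py .603 .218 .145
```

```text
t 15.45 tcp [0.5428 0.0716 0.1518] F [ 0.6 -1.6  0.2] w 0.0856 j [-0.57  0.38  0.41  1.96 -0.2   0.83  0.86]
shift mm [ 41.4 152.8   7. ] turn [ 0.003  0.003 -0.026]
axes
 [[-0.79  0.61  0.  ]
 [ 0.61  0.79  0.  ]
 [-0.    0.   -1.  ]] in goal frame: [ 37.4 153.9   6.8]
```

Request:
{"op": "play_rows", "data": {"increments": [[11,42,0,0,0,-0.025,0],[11,42,0,0,0,0,0],[10,38,0,0,0,0,0],[5,20,0,0,0,0,0],[0,0,0,0,0,0,0]]}}

```text
clock: 15.95
tcp_pos: [0.5985, 0.2228, 0.1522]
orientation: [0.954, 2.99, 0.006]
contact_force: [0.2, -0.2, 0.2]
grip_width: 0.0854
```

```bash
python3 go.py .603 .218 .09
```

```text
t 15.95 tcp [0.5985 0.2228 0.1522] F [ 0.2 -0.2  0.2] w 0.0854 j [-0.72  0.51  0.36  1.74 -0.22  0.92  0.69]
shift mm [-6.4 -1.6 62.2] turn [0.005 0.002 0.011]
axes
 [[-0.82  0.58  0.  ]
 [ 0.58  0.82  0.  ]
 [-0.    0.   -1.  ]] in goal frame: [-6.5 -1.2 62.2]
```

Request:
{"op": "play_rows", "data": {"increments": [[-6,-2,15,0.005,0,0.011,0],[0,0,20,0,0,0,0],[0,0,22,0,0,0,0],[0,0,0,0,0,0,0],[0,0,0,0,0,0,0]]}}

```text
clock: 16.45
tcp_pos: [0.6011, 0.2085, 0.0912]
orientation: [0.985, 2.983, -0.012]
contact_force: [-0.5, 0.2, 0.6]
grip_width: 0.0854
```

```bash
python3 go.py .603 .218 .03
```

```text
t 16.45 tcp [0.6011 0.2085 0.0912] F [-0.5  0.2  0.6] w 0.0854 j [-0.68  0.59  0.34  1.78 -0.25  0.82  0.71]
shift mm [ 4.3  9.2 61.1] turn [-0.007  0.003 -0.009]
axes
 [[-0.8   0.6  -0.  ]
 [ 0.6   0.8  -0.01]
 [-0.   -0.01 -1.  ]] in goal frame: [ 4.   8.8 61.2]
```

Request:
{"op": "play_rows", "data": {"increments": [[4,9,0,-0.007,0,-0.009,0],[0,0,15,0,0,0,0],[0,0,15,0,0,0,0],[0,0,15,0,0,0,0],[0,0,0,0,0,0,0]]}}

```text
clock: 16.95
tcp_pos: [0.6047, 0.2176, 0.0445]
orientation: [0.972, 2.982, 0.002]
contact_force: [-0.5, -0.5, 0.0]
grip_width: 0.0854
```

```bash
python3 go.py .603 .218 .03
```

```text
t 16.95 tcp [0.6047 0.2176 0.0445] F [-0.5 -0.5  0. ] w 0.0854 j [-0.67  0.66  0.31  1.79 -0.28  0.73  0.73]
shift mm [ 1.7 -0.7 14.5] turn [ 0.003  0.004 -0.002]
axes
 [[-0.81  0.59  0.01]
 [ 0.59  0.81 -0.  ]
 [-0.    0.   -1.  ]] in goal frame: [ 1.6 -0.6 14.5]
```

Request:
{"op": "play_rows", "data": {"increments": [[2,0,7,0,0,0,0],[0,0,8,0,0,0,60],[0,0,0,0,0,0,120],[0,0,0,0,0,0,180],[0,0,0,0,0,0,230]]}}

```text
clock: 17.45
tcp_pos: [0.6032, 0.2188, 0.028]
orientation: [0.972, 2.982, 0.002]
contact_force: [-0.1, -1.1, -0.3]
grip_width: 0.0345
```

Request:
{"op": "play_rows", "data": {"increments": [[0,0,0,0,0,0,230],[0,0,0,0,0,0,230],[0,0,0,0,0,0,230]]}}

```text
clock: 17.75
tcp_pos: [0.6036, 0.2189, 0.0287]
orientation: [0.972, 2.981, 0.003]
contact_force: [-0.2, -0.2, -1.8]
grip_width: 0.0344
```

```bash
python3 go.py .603 .218 .03
```

```text
t 17.75 tcp [0.6036 0.2189 0.0287] F [-0.2 -0.2 -1.8] w 0.0344 j [-0.66  0.68  0.3   1.8  -0.29  0.7   0.74]
shift mm [-0.1 -1.1 -1.3] turn [ 0.004  0.005 -0.002]
axes
 [[-0.81  0.59  0.01]
 [ 0.59  0.81 -0.  ]
 [-0.01  0.   -1.  ]] in goal frame: [-0.  -1.1 -1.3]
```

Request:
{"op": "play_rows", "data": {"increments": [[0,0,-15,0,0,0,230],[0,0,-30,0,0,0,230],[0,0,-35,0,0,0,230],[0,0,-30,0,0,0,230],[0,0,0,0,0,0,230]]}}

```text
clock: 18.25
tcp_pos: [0.6028, 0.2184, 0.1459]
orientation: [0.973, 2.981, 0.002]
contact_force: [0.9, 0.3, 0.2]
grip_width: 0.0342
```

```bash
python3 go.py .4377 -.2355 .14;python3 - <<'E'
from h import *
from bench import grab_frame
f=grab_frame("scene")
b,n=brass(f,(294,145),15);print("b stud",b,n,"expect",proj(f,[.449,-.127,.068]))
cv2.imwrite("pics/s8.png",f["color"])
E
```

```text
t 18.25 tcp [0.6028 0.2184 0.1459] F [0.9 0.3 0.2] w 0.0342 j [-0.71  0.53  0.37  1.74 -0.23  0.91  0.69]
shift mm [-134.5 -463.9    5.2] turn [ 0.003  0.005 -0.003]
axes
 [[-0.81  0.59  0.01]
 [ 0.59  0.81 -0.  ]
 [-0.    0.   -1.  ]] in goal frame: [-133.2 -464.2    5.9]
b stud [295.26957929 137.8381877 ] 24 expect [[295.69673565 138.38968541]]
```

View pics/s8.png

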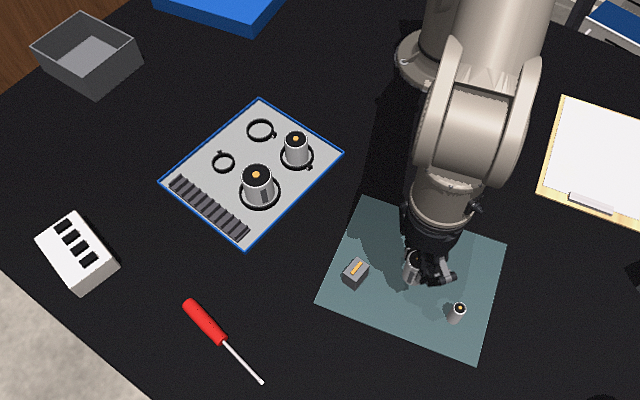

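Can b's stud at (295,138) is within 1 px of where it should be. Can c, at (412,262), is held. Next is ring C.

Request:
{"op": "play_rows", "data": {"increments": [[-8,-28,0,0,0,0,230],[-13,-45,0,0,0,0,230],[-13,-45,0,0,0,0,230],[-13,-45,0,0,0,0,230],[-13,-45,0,0,0,0,230]]}}

```text
clock: 18.8
tcp_pos: [0.5253, 0.0177, 0.1417]
orientation: [0.951, 2.992, 0.004]
contact_force: [0.6, -1.4, -0.4]
grip_width: 0.0343
```

```bash
python3 go.py .4377 -.2355 .14
```

```text
t 18.8 tcp [0.5253 0.0177 0.1417] F [ 0.6 -1.4 -0.4] w 0.0343 j [-0.48  0.36  0.4   2.02 -0.2   0.8   0.99]
shift mm [ -74.7 -257.4    1. ] turn [0.003 0.001 0.013]
axes
 [[-0.82  0.58  0.  ]
 [ 0.58  0.82  0.  ]
 [-0.    0.   -1.  ]] in goal frame: [ -77.9 -256.4    1.7]
```

Request:
{"op": "play_rows", "data": {"increments": [[-13,-44,0,0,0,0.01,230],[-13,-44,0,0,0,0,230],[-13,-44,0,0,0,0,230],[-13,-44,0,0,0,0,230],[-8,-28,0,0,0,0,230]]}}

```text
clock: 19.3
tcp_pos: [0.4461, -0.1921, 0.1394]
orientation: [-0.97, -2.984, -0.002]
contact_force: [0.6, 0.2, -0.6]
grip_width: 0.0346
```

```bash
python3 go.py .4377 -.2355 .14
```

```text
t 19.3 tcp [ 0.4461 -0.1921  0.1394] F [ 0.6  0.2 -0.6] w 0.0346 j [-0.12  0.31  0.48  2.11 -0.21  0.77  1.43]
shift mm [-18.7 -40.1  -0.7] turn [ 0.    -0.004 -0.   ]
axes
 [[-0.81  0.59 -0.  ]
 [ 0.59  0.81  0.  ]
 [ 0.   -0.   -1.  ]] in goal frame: [-18.7 -40.1  -0.6]
```

Request:
{"op": "play_rows", "data": {"increments": [[-10,-18,0,0,0,0,230],[-6,-10,0,0,0,0,230],[0,0,15,0,0,0,230],[0,0,15,0,0,0,230],[0,0,0,0,0,0,230]]}}

```text
clock: 19.8
tcp_pos: [0.4378, -0.2292, 0.1074]
orientation: [-0.982, -2.976, -0.001]
contact_force: [0.1, 0.1, -0.6]
grip_width: 0.0345
```

```bash
python3 go.py .4377 -.2355 .052
```

```text
t 19.8 tcp [ 0.4378 -0.2292  0.1074] F [ 0.1  0.1 -0.6] w 0.0345 j [-0.02  0.38  0.46  2.11 -0.26  0.71  1.54]
shift mm [-4.  -5.1 55.4] turn [-0.002 -0.007 -0.009]
axes
 [[-0.8   0.6  -0.01]
 [ 0.6   0.8   0.  ]
 [ 0.01 -0.   -1.  ]] in goal frame: [-3.6 -5.2 55.4]
```

Request:
{"op": "play_rows", "data": {"increments": [[-4,-5,15,0,-0.007,0,230],[0,0,15,0,0,0,230],[0,0,15,0,0,0,230],[0,0,8,0,0,0,230],[0,0,0,0,0,0,230]]}}

```text
clock: 20.3
tcp_pos: [0.4403, -0.2326, 0.0539]
orientation: [-0.976, -2.986, -0.0]
contact_force: [-0.4, 0.9, 0.1]
grip_width: 0.0344
```

```bash
python3 go.py .4377 -.2355 .0297
```

```text
t 20.3 tcp [ 0.4403 -0.2326  0.0539] F [-0.4  0.9  0.1] w 0.0344 j [ 0.04  0.48  0.4   2.13 -0.33  0.59  1.62]
shift mm [ 0.4 -3.9 24.2] turn [-0.    -0.    -0.004]
axes
 [[-0.81  0.59 -0.  ]
 [ 0.59  0.81  0.  ]
 [ 0.   -0.   -1.  ]] in goal frame: [ 0.4 -3.9 24.2]
```

Request:
{"op": "play_rows", "data": {"increments": [[0,-4,3,0,0,0,230],[0,0,6,0,0,0,230],[0,0,8,0,0,0,230],[0,0,8,0,0,0,230],[0,0,0,0,0,0,230]]}}

```text
clock: 20.8
tcp_pos: [0.4397, -0.2363, 0.029]
orientation: [0.974, 2.983, 0.001]
contact_force: [-0.5, -0.5, -2.0]
grip_width: 0.0343
```

```bash
python3 go.py .4377 -.2355 .0297;python3 - <<'E'
from bench import grab_frame
import cv2
cv2.imwrite("pics/s9.png",cv2.resize(grab_frame("scene")["color"][80:260,150:410],None,fx=3,fy=3))
E
```

```text
t 20.8 tcp [ 0.4397 -0.2363  0.029 ] F [-0.5 -0.5 -2. ] w 0.0343 j [ 0.07  0.52  0.37  2.14 -0.36  0.53  1.65]
shift mm [ 2.1 -0.6 -0.7] turn [ 0.001  0.003 -0.003]
axes
 [[-0.81  0.59  0.  ]
 [ 0.59  0.81 -0.  ]
 [-0.    0.   -1.  ]] in goal frame: [ 2.1 -0.6 -0.7]
```

View pics/s9.png

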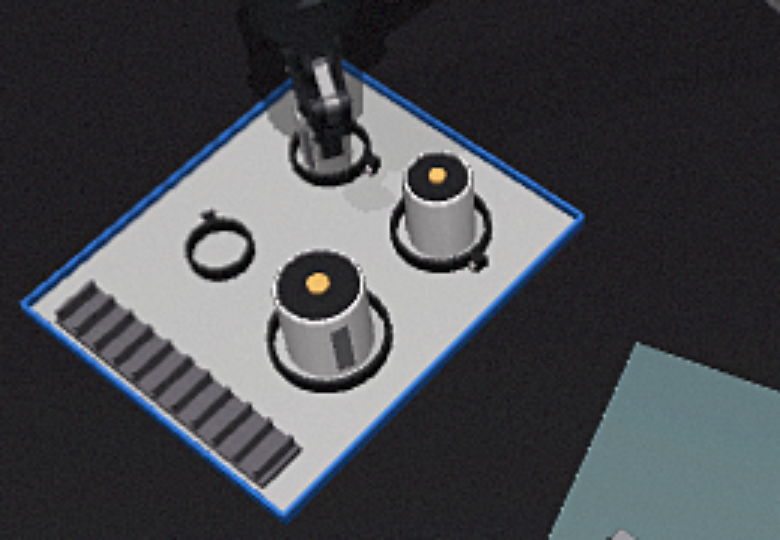

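Can c is down in ring C at (330,150). Release and raise.

Request:
{"op": "play_rows", "data": {"increments": [[0,0,0,0,0,0,120],[0,0,0,0,0,0,60],[0,0,0,0,0,0,0],[0,0,0,0,0,0,0],[0,0,0,0,0,0,0]]}}

```text
clock: 21.35
tcp_pos: [0.4401, -0.2365, 0.0298]
orientation: [0.974, 2.982, 0.001]
contact_force: [1.0, -0.1, 0.5]
grip_width: 0.0853
```

Request:
{"op": "play_rows", "data": {"increments": [[0,0,-10,0,0,0,0],[0,0,-25,0,0,0,0],[0,0,-35,0,0,0,0],[0,0,-45,0,0,0,0],[0,0,0,0,0,0,0]]}}

```text
clock: 21.85
tcp_pos: [0.4388, -0.2368, 0.1506]
orientation: [0.977, 2.984, 0.0]
contact_force: [0.8, -0.5, 0.5]
grip_width: 0.0855
```

```bash
python3 go.py .5825 .306 .145
```

```text
t 21.85 tcp [ 0.4388 -0.2368  0.1506] F [ 0.8 -0.5  0.5] w 0.0855 j [-0.05  0.31  0.51  2.08 -0.21  0.8   1.52]
shift mm [205.2 522.6   5.6] turn [ 0.001  0.002 -0.005]
axes
 [[-0.81  0.59  0.  ]
 [ 0.59  0.81 -0.  ]
 [-0.    0.   -1.  ]] in goal frame: [202.8 523.6   5.6]
```

Request:
{"op": "play_rows", "data": {"increments": [[12,32,0,0,0,0,0],[18,46,0,0,0,0,0],[18,46,0,0,0,0,0],[18,46,0,0,0,0,0],[18,46,0,0,0,0,0]]}}

```text
clock: 22.35
tcp_pos: [0.501, -0.0158, 0.1558]
orientation: [1.001, 2.966, -0.0]
contact_force: [1.2, 0.3, -0.7]
grip_width: 0.0852
```

Request:
{"op": "play_rows", "data": {"increments": [[18,46,0,0,0,0,0],[18,46,0,0,0,0,0],[18,46,0,0,0,0,0],[18,46,0,0,0,0,0],[0,0,0,0,0,0,0]]}}

```text
clock: 22.85
tcp_pos: [0.5544, 0.1861, 0.1579]
orientation: [0.986, 2.97, 0.007]
contact_force: [-0.1, -0.5, 0.4]
grip_width: 0.0858
```

```bash
python3 go.py .5825 .306 .145
```

```text
t 22.85 tcp [0.5544 0.1861 0.1579] F [-0.1 -0.5  0.4] w 0.0858 j [-0.72  0.42  0.37  1.88 -0.19  0.87  0.67]
shift mm [ 49.4 112.8  13.3] turn [ 0.008  0.01  -0.013]
axes
 [[-0.8   0.6   0.01]
 [ 0.6   0.8   0.  ]
 [-0.01  0.01 -1.  ]] in goal frame: [ 47.8 113.5  12.9]
```

Request:
{"op": "play_rows", "data": {"increments": [[15,35,0,0,0,-0.013,0],[15,35,0,0.008,0.01,0,0],[13,30,0,0,0,0,0],[5,12,0,0,0,0,0],[0,0,0,0,0,0,0]]}}

```text
clock: 23.35
tcp_pos: [0.5813, 0.3083, 0.1585]
orientation: [-0.968, -2.988, 0.004]
contact_force: [0.3, 0.3, 0.3]
grip_width: 0.0857
```

```bash
python3 go.py .5825 .306 .09
```

```text
t 23.35 tcp [0.5813 0.3083 0.1585] F [0.3 0.3 0.3] w 0.0857 j [-0.82  0.54  0.34  1.68 -0.21  0.96  0.54]
shift mm [-2.3 -0.9 68.5] turn [-0.003  0.     0.002]
axes
 [[-0.81  0.59 -0.  ]
 [ 0.59  0.81 -0.  ]
 [-0.   -0.   -1.  ]] in goal frame: [-2.3 -1.1 68.5]
```

Request:
{"op": "play_rows", "data": {"increments": [[-2,0,20,0,0,0,0],[0,0,22,0,0,0,0],[0,0,25,0,0,0,0],[0,0,0,0,0,0,0],[0,0,0,0,0,0,0]]}}

```text
clock: 23.85
tcp_pos: [0.5836, 0.2967, 0.0922]
orientation: [0.979, 2.983, -0.01]
contact_force: [-0.0, 0.4, -0.0]
grip_width: 0.085
```

```bash
python3 go.py .5825 .306 .026
```

```text
t 23.85 tcp [0.5836 0.2967 0.0922] F [-0.   0.4 -0. ] w 0.085 j [-0.79  0.61  0.32  1.73 -0.24  0.84  0.57]
shift mm [ 6.7  7.2 66.1] turn [-0.006  0.004 -0.006]
axes
 [[-0.81  0.59 -0.  ]
 [ 0.59  0.81 -0.01]
 [-0.   -0.01 -1.  ]] in goal frame: [ 6.4  6.9 66.2]
```

Request:
{"op": "play_rows", "data": {"increments": [[7,7,0,-0.006,0,0,0],[0,0,16,0,0,0,0],[0,0,16,0,0,0,0],[0,0,16,0,0,0,0],[0,0,0,0,0,0,0]]}}

```text
clock: 24.35
tcp_pos: [0.5838, 0.3067, 0.0439]
orientation: [0.979, 2.978, 0.005]
contact_force: [-0.8, -1.2, -0.0]
grip_width: 0.0851
```

```bash
python3 go.py .5825 .306 .026
```

```text
t 24.35 tcp [0.5838 0.3067 0.0439] F [-0.8 -1.2 -0. ] w 0.0851 j [-0.79  0.68  0.29  1.75 -0.26  0.75  0.57]
shift mm [ 0.7 -1.4 17.9] turn [ 0.005  0.005 -0.007]
axes
 [[-0.8   0.59  0.01]
 [ 0.59  0.8   0.  ]
 [-0.01  0.01 -1.  ]] in goal frame: [ 0.6 -1.3 17.9]
```

Request:
{"op": "play_rows", "data": {"increments": [[0.5,-1.5,8,0.005,0,0,0],[0,0,10,0,0,0,60],[0,0,0,0,0,0,120],[0,0,0,0,0,0,180],[0,0,0,0,0,0,240]]}}

```text
clock: 24.85
tcp_pos: [0.5825, 0.3053, 0.0235]
orientation: [0.98, 2.98, -0.005]
contact_force: [-0.2, 0.3, -0.0]
grip_width: 0.028
```

Request:
{"op": "play_rows", "data": {"increments": [[0,0,0,0,0,0,240],[0,0,0,0,0,0,240],[0,0,0,0,0,0,240],[0,0,0,0,0,0,240]]}}

```text
clock: 25.25
tcp_pos: [0.5833, 0.3057, 0.0248]
orientation: [0.98, 2.979, -0.002]
contact_force: [-0.5, -0.3, -0.9]
grip_width: 0.0229
```

```bash
python3 go.py .5825 .306 .026
```

```text
t 25.25 tcp [0.5833 0.3057 0.0248] F [-0.5 -0.3 -0.9] w 0.0229 j [-0.78  0.7   0.28  1.75 -0.27  0.72  0.58]
shift mm [ 0.8 -0.2 -1.2] turn [ 0.     0.006 -0.007]
axes
 [[-0.8   0.59  0.01]
 [ 0.59  0.8  -0.  ]
 [-0.01  0.   -1.  ]] in goal frame: [ 0.8 -0.2 -1.2]
```

Request:
{"op": "play_rows", "data": {"increments": [[0,0,-15,0,0,0,240],[0,0,-30,0,0,0,240],[0,0,-40,0,0,0,240],[0,0,-35,0,0,0,240],[0,0,0,0,0,0,240]]}}

```text
clock: 25.75
tcp_pos: [0.5826, 0.3056, 0.1522]
orientation: [0.981, 2.979, -0.003]
contact_force: [1.0, -0.2, 0.4]
grip_width: 0.0226
```

```bash
python3 go.py .551 -.245 .145;python3 - <<'E'
from h import *
from bench import grab_frame
f=grab_frame("scene")
b,n=brass(f,(257,117),12);print("c stud",b,n,"expect",proj(f,[.4377,-.2355,.064]))
cv2.imwrite("pics/s10.png",f["color"])
E
```

```text
t 25.75 tcp [0.5826 0.3056 0.1522] F [ 1.  -0.2  0.4] w 0.0226 j [-0.83  0.54  0.35  1.69 -0.21  0.94  0.53]
shift mm [-301.8 -461.5    9.2] turn [-0.     0.006 -0.008]
axes
 [[-0.8   0.59  0.  ]
 [ 0.59  0.8  -0.  ]
 [-0.01 -0.   -1.  ]] in goal frame: [-298.1 -464.     7.2]
c stud [255.67367315 114.01576458] 18 expect [[257.39929822 113.93683356]]
```

View pics/s10.png

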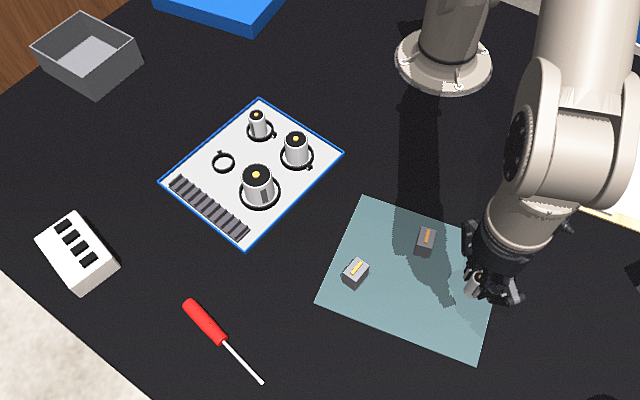

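Can c's stud at (256,114) is within about 4 mm of its mark. Can d, at (475,285), is held. On to ring D.

Request:
{"op": "play_rows", "data": {"increments": [[-16,-25,0,0,0,0,240],[-27,-42,0,0,0,0,240],[-27,-42,0,0,0,0,240],[-27,-42,0,0,0,0,240],[-27,-42,0,0,0,0,240]]}}

```text
clock: 26.3
tcp_pos: [0.5642, 0.0821, 0.1487]
orientation: [-0.956, -2.992, 0.002]
contact_force: [1.2, -0.4, -0.5]
grip_width: 0.0224
```

Request:
{"op": "play_rows", "data": {"increments": [[-27,-42,0,0,0,0,240],[-27,-42,0,0,0,0,240],[-27,-42,0,0,0,0,240],[-27,-42,0,0,0,0,240],[-20,-32,0,0,0,0,240]]}}

```text
clock: 26.8
tcp_pos: [0.5471, -0.1582, 0.1468]
orientation: [-0.956, -2.986, 0.005]
contact_force: [1.1, 0.1, -0.4]
grip_width: 0.0226
```

```bash
python3 go.py .551 -.245 .145
```

```text
t 26.8 tcp [ 0.5471 -0.1582  0.1468] F [ 1.1  0.1 -0.4] w 0.0226 j [-0.16  0.43  0.42  1.91 -0.22  0.86  1.33]
shift mm [-53.6 -68.3   1.9] turn [-0.005 -0.005  0.008]
axes
 [[-0.81  0.58 -0.01]
 [ 0.58  0.81 -0.  ]
 [ 0.   -0.   -1.  ]] in goal frame: [-54.2 -67.9   1.8]
```

Request:
{"op": "play_rows", "data": {"increments": [[-27,-34,0,0,0,0,240],[-18,-23,0,0,0,0,240],[-6,-7,10,0,0,0,240],[0,0,15,0,0,0,240],[0,0,0,0,0,0,240]]}}

```text
clock: 27.3
tcp_pos: [0.5456, -0.2482, 0.1175]
orientation: [-0.969, -2.976, 0.008]
contact_force: [0.1, 0.4, -0.4]
grip_width: 0.0222
```

```bash
python3 go.py .551 -.245 .05
```

```text
t 27.3 tcp [ 0.5456 -0.2482  0.1175] F [ 0.1  0.4 -0.4] w 0.0222 j [ 0.01  0.52  0.42  1.85 -0.26  0.84  1.5 ]
shift mm [-3.1  6.4 67.4] turn [-0.009 -0.01  -0.001]
axes
 [[-0.81  0.59 -0.01]
 [ 0.59  0.81 -0.  ]
 [ 0.01 -0.01 -1.  ]] in goal frame: [-2.5  5.8 67.5]
```

Request:
{"op": "play_rows", "data": {"increments": [[-3,6,16,-0.009,-0.01,0,240],[0,0,18,0,0,0,240],[0,0,18,0,0,0,240],[0,0,10,0,0,0,240],[0,0,0,0,0,0,240]]}}

```text
clock: 27.8
tcp_pos: [0.5523, -0.2323, 0.0503]
orientation: [-0.951, -2.988, -0.009]
contact_force: [0.2, -0.1, -0.9]
grip_width: 0.0226
```

```bash
python3 go.py .551 -.245 .0258
```

```text
t 27.8 tcp [ 0.5523 -0.2323  0.0503] F [ 0.2 -0.1 -0.9] w 0.0226 j [ 0.03  0.61  0.36  1.89 -0.32  0.71  1.53]
shift mm [ -6.5 -11.2  24.4] turn [ 0.004 -0.007  0.012]
axes
 [[-0.82  0.58 -0.  ]
 [ 0.58  0.82  0.01]
 [ 0.01  0.   -1.  ]] in goal frame: [ -6.4 -11.   24.5]
```

Request:
{"op": "play_rows", "data": {"increments": [[-6.5,-11,0,0.004,-0.007,0.01,240],[0,0,0,0,0,0,240],[0,0,0,0,0,0,240]]}}

```text
clock: 28.1
tcp_pos: [0.5524, -0.2448, 0.0515]
orientation: [0.966, 2.988, -0.0]
contact_force: [-0.0, -0.4, -0.7]
grip_width: 0.0224
```

```bash
python3 go.py .551 -.245 .0258;python3 - <<'E'
from bench import grab_frame
import cv2
cv2.imwrite("pics/s11.png",cv2.resize(grab_frame("scene")["color"][80:260,150:410],None,fx=3,fy=3))
E
```

```text
t 28.1 tcp [ 0.5524 -0.2448  0.0515] F [-0.  -0.4 -0.7] w 0.0224 j [ 0.04  0.61  0.37  1.88 -0.32  0.71  1.54]
shift mm [ 1.  -1.  25.7] turn [0.    0.001 0.003]
axes
 [[-0.81  0.59  0.  ]
 [ 0.59  0.81 -0.  ]
 [-0.    0.   -1.  ]] in goal frame: [ 1.  -1.  25.7]
```

View pics/s11.png

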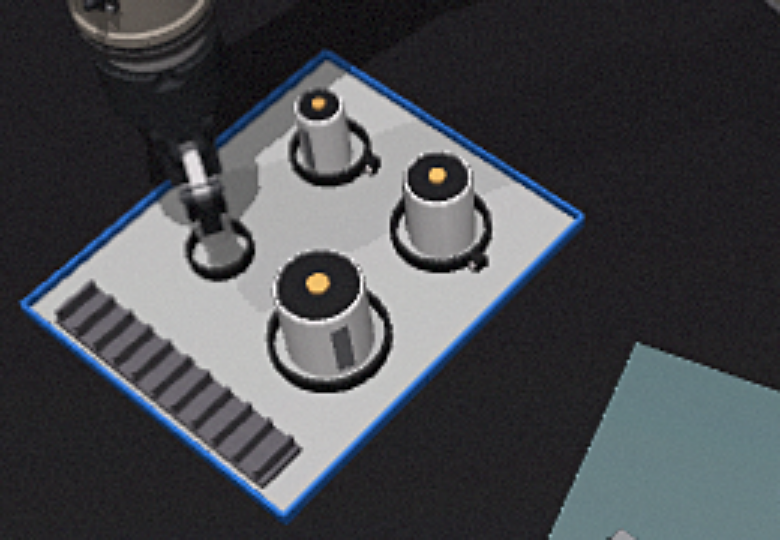

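Can d is over ring D at (220,245). Lowering.

Request:
{"op": "play_rows", "data": {"increments": [[1,-1,6,0,0,0,240],[0,0,7,0,0,0,240],[0,0,7,0,0,0,240],[0,0,5,0,0,0,240],[0,0,0,0,0,0,240]]}}

```text
clock: 28.65
tcp_pos: [0.5512, -0.2458, 0.0252]
orientation: [0.967, 2.986, -0.0]
contact_force: [-0.3, 0.3, 0.3]
grip_width: 0.0224
```

```bash
python3 go.py .551 -.245 .0258
```

```text
t 28.65 tcp [ 0.5512 -0.2458  0.0252] F [-0.3  0.3  0.3] w 0.0224 j [ 0.06  0.65  0.35  1.89 -0.34  0.66  1.56]
shift mm [ 0.6  0.5 -0.6] turn [0.001 0.003 0.002]
axes
 [[-0.81  0.59  0.  ]
 [ 0.59  0.81 -0.  ]
 [-0.    0.   -1.  ]] in goal frame: [ 0.6  0.5 -0.6]
```

Request:
{"op": "play_rows", "data": {"increments": [[0,0,0,0,0,0,140],[0,0,0,0,0,0,70],[0,0,0,0,0,0,0],[0,0,0,0,0,0,0],[0,0,0,0,0,0,0]]}}

```text
clock: 29.15
tcp_pos: [0.5516, -0.246, 0.0256]
orientation: [0.966, 2.985, -0.0]
contact_force: [-0.4, 0.1, -0.4]
grip_width: 0.0853
```

Request:
{"op": "play_rows", "data": {"increments": [[0,0,-10,0,0,0,0],[0,0,-25,0,0,0,0],[0,0,-40,0,0,0,0],[0,0,-45,0,0,0,0],[0,0,-20,0,0,0,0]]}}

```text
clock: 29.65
tcp_pos: [0.5489, -0.2452, 0.1697]
orientation: [-0.968, -2.986, 0.001]
contact_force: [0.4, -0.7, 0.3]
grip_width: 0.0852
```

Request:
{"op": "play_rows", "data": {"increments": [[20,30,0,0,0,0,0],[27,40,0,0,0,0,0],[27,40,0,0,0,0,0],[27,40,0,0,0,0,0],[27,40,0,0,0,0,0]]}}

```text
clock: 30.15
tcp_pos: [0.5609, -0.0214, 0.1799]
orientation: [0.992, 2.965, -0.002]
contact_force: [0.8, -0.7, -0.3]
grip_width: 0.0851
```

Request:
{"op": "play_rows", "data": {"increments": [[20,30,0,0,0,0,0],[0,0,0,0,0,0,0],[0,0,0,0,0,0,0]]}}

```text
clock: 30.45
tcp_pos: [0.5631, 0.0256, 0.1821]
orientation: [0.972, 2.97, 0.005]
contact_force: [0.7, -1.0, -0.4]
grip_width: 0.0858
```

Run:
```python
from h import *
from bench import r,grab_frame
S=grab_frame("scene");T=grab_frame("top")
g=dict(a=(.565,-.136,.072),b=(.449,-.127,.068),c=(.4377,-.2355,.064),d=(.551,-.245,.060))
for k,v in g.items():
    s,n=brass(S,proj(S,v)[0],9);t,m=brass(T,proj(T,v)[0],9)
    print(k,n,m, tri(S,s,T,t) if m and n else None, "want",v, s is not None and plane(S,[s],v[2])[0])
for k,v in dict(k1=(.4895,.1963,.052),k2=(.6144,.1222,.052)).items():
    s,n=brass(S,proj(S,v)[0]);print(k,s,n)
o=r.get_obs();print(o["clock"],o["tcp_pos"],np.abs(o["qvel"]).max())
cv2.imwrite("pics/s12.png",S["color"]);cv2.imwrite("pics/t12.png",T["color"])
```

```text
a 44 49 (array([ 0.56517402, -0.13637168,  0.07300196]), np.float64(0.0028415525080019593)) want (0.565, -0.136, 0.072) [ 0.56522211 -0.13829002  0.072     ]
b 21 29 (array([ 0.44899732, -0.12643147,  0.06997203]), np.float64(0.0030107595168670127)) want (0.449, -0.127, 0.068) [ 0.44832316 -0.12889355  0.068     ]
c 14 20 (array([ 0.44052098, -0.23614912,  0.06518202]), np.float64(0.0032132451894881058)) want (0.4377, -0.2355, 0.064) [ 0.44028916 -0.23854926  0.064     ]
d 8 9 (array([ 0.55024981, -0.24475388,  0.06115134]), np.float64(0.0029406556945560415)) want (0.551, -0.245, 0.06) [ 0.55017674 -0.24703373  0.06      ]
k1 [426.67817136 235.64698759] 54
k2 [355.97094017 267.43458251] 58
30.55 [0.56319089 0.02480525 0.18187321] 0.020590953005952647
```

View pics/s12.png

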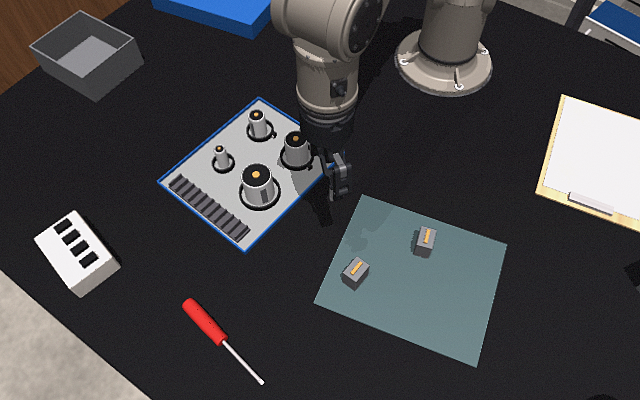

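View pics/t12.png

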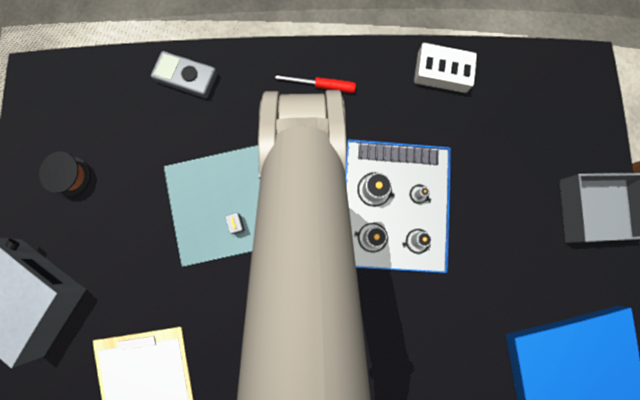

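All four cans stand upright inside their rings. In the scene view the studs are at about (256,174), (295,138), (256,114) and (219,149), and the block bars are still at (427,236) and (356,267). Handing in.

```bash
python3 -c "
from bench import r
print(r.hand_in())"
```

```text
the job is handed in; nothing more can be done
None
```

All four cans are standing in their own rings, and I handed the job in at about 30.6 s on the robot's clock. I carried them over one by one in the order a, b, c, d, and none tipped over. `r.hand_in()` reports no verdict.

**Last check:** I located the brass studs in both camera views.

| Can | Offset from measured ring centre | Stud height against expected |
|---|---|---|
| a | about 0.5 mm | 1 mm high |
| b | about 0.5 mm | 2 mm high |
| c | about 3 mm | 1 mm high |
| d | about 1 mm | 1 mm high |

All offsets are well inside the 11 mm limit, and the heights fit cans standing on the chassis floor. Can b's stud already read 2 mm high before I moved it.

- **Blocks:** both block bars are within 0.2 px of where they began.
- **Arm:** the gripper was open and clear of everything at the end.
- **Disagreement:** the two cameras differ by about 2–3 mm sideways, so I used their average. Ring B came from the scene view alone, shifted to match that average, because its outline failed in the top view.
- **Force readings:** the readings while setting the cans down were too small to show floor contact, so I judged seating from tool height and stud positions.

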